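# Set the stock tags of the vial racks

### The job

On the white stock board each vial rack has a hinged tag in front of it, green on one face and red on the other. Gently push over with a fingertip whichever tags are wrong, so that in the end the tags of full racks (a vial in all six pockets) lie green side up and the tags of all other racks red side up. Do not pinch the tags, and leave the racks, vials and everything else standing where they are.

Things in the scene. Friction and masses are not known exactly. Their poses are not given: they have to be found in the camera images.
- board: white stock board lying on the granite bench, 260 (its x, depth) x 500 (its y, width) x 10 mm thick; fixed. Origin: centre of its underside; z up, x away from the robot, y to the left when it is not turned. It is turned by up to 0.2 rad. Four lanes side by side, 115 mm apart along its y; in each lane a tag stand in front (x = -70 mm in the board's frame) and a vial rack behind it (x = +72 mm)
- bin_full_1: grey vial rack (bin) FULL: a vial in all six pockets. Loose, about 0.45 kg, 92 (x) x 100 (y) x 34 mm high, six pockets; blue caps of the vials reach 54 mm above its underside. Origin: centre of its underside, on the board's top (10 mm above the bench). It may stand in any of the four lanes
- bin_full_2: grey vial rack (bin) FULL: a vial in all six pockets. Loose, about 0.45 kg, 92 (x) x 100 (y) x 34 mm high, six pockets; blue caps of the vials reach 54 mm above its underside. Origin: centre of its underside, on the board's top (10 mm above the bench). It may stand in any of the four lanes
- bin_part: grey vial rack (bin) NOT full: only two of six pockets hold a vial. Loose, about 0.45 kg, 92 (x) x 100 (y) x 34 mm high, six pockets; blue caps of the vials reach 54 mm above its underside. Origin: centre of its underside, on the board's top (10 mm above the bench). It may stand in any of the four lanes
- bin_empty: grey vial rack (bin) NOT full: empty. Loose, about 0.45 kg, 92 (x) x 100 (y) x 34 mm high, six pockets; blue caps of the vials reach 54 mm above its underside. Origin: centre of its underside, on the board's top (10 mm above the bench). It may stand in any of the four lanes
- pivot_a (a point): middle of the hinge axis of tag_a, 24 mm above the bench. Its x axis runs along the hinge (the board's x), its y axis to the left of the board. The black stand under it is fixed, 76 (x) x 30 (y) mm, 19 mm high at its two ears at the ends of the hinge (otherwise 5 mm), standing on the board. It may stand in any lane; its rack is the one 142 mm behind it in the same lane
- tag_a (a joint): angle of tag a: a plate 60 mm wide along the hinge, 45 mm from hinge axis to free edge, 4 mm thick with a 6 mm bead along the free edge, about 50 g. 0 = upright; +0.75 = leaning to the board's right (-y) on its stop, GREEN face up; -0.75 = leaning to the board's left (+y) on its stop, RED face up. It swings freely with slight damping and falls by its own weight to the side to which it leans, so pushing it a little past upright is enough
- edge_a (a point): middle of the free edge of tag a; on a stop it lies 31 mm to the side of the hinge axis and about 57 mm above the bench
- pivot_b (a point): middle of the hinge axis of tag_b, 24 mm above the bench. Its x axis runs along the hinge (the board's x), its y axis to the left of the board. The black stand under it is fixed, 76 (x) x 30 (y) mm, 19 mm high at its two ears at the ends of the hinge (otherwise 5 mm), standing on the board. It may stand in any lane; its rack is the one 142 mm behind it in the same lane
- tag_b (a joint): angle of tag b: a plate 60 mm wide along the hinge, 45 mm from hinge axis to free edge, 4 mm thick with a 6 mm bead along the free edge, about 50 g. 0 = upright; +0.75 = leaning to the board's right (-y) on its stop, GREEN face up; -0.75 = leaning to the board's left (+y) on its stop, RED face up. It swings freely with slight damping and falls by its own weight to the side to which it leans, so pushing it a little past upright is enough
- edge_b (a point): middle of the free edge of tag b; on a stop it lies 31 mm to the side of the hinge axis and about 57 mm above the bench
- pivot_c (a point): middle of the hinge axis of tag_c, 24 mm above the bench. Its x axis runs along the hinge (the board's x), its y axis to the left of the board. The black stand under it is fixed, 76 (x) x 30 (y) mm, 19 mm high at its two ears at the ends of the hinge (otherwise 5 mm), standing on the board. It may stand in any lane; its rack is the one 142 mm behind it in the same lane
- tag_c (a joint): angle of tag c: a plate 60 mm wide along the hinge, 45 mm from hinge axis to free edge, 4 mm thick with a 6 mm bead along the free edge, about 50 g. 0 = upright; +0.75 = leaning to the board's right (-y) on its stop, GREEN face up; -0.75 = leaning to the board's left (+y) on its stop, RED face up. It swings freely with slight damping and falls by its own weight to the side to which it leans, so pushing it a little past upright is enough
- edge_c (a point): middle of the free edge of tag c; on a stop it lies 31 mm to the side of the hinge axis and about 57 mm above the bench
- pivot_d (a point): middle of the hinge axis of tag_d, 24 mm above the bench. Its x axis runs along the hinge (the board's x), its y axis to the left of the board. The black stand under it is fixed, 76 (x) x 30 (y) mm, 19 mm high at its two ears at the ends of the hinge (otherwise 5 mm), standing on the board. It may stand in any lane; its rack is the one 142 mm behind it in the same lane
- tag_d (a joint): angle of tag d: a plate 60 mm wide along the hinge, 45 mm from hinge axis to free edge, 4 mm thick with a 6 mm bead along the free edge, about 50 g. 0 = upright; +0.75 = leaning to the board's right (-y) on its stop, GREEN face up; -0.75 = leaning to the board's left (+y) on its stop, RED face up. It swings freely with slight damping and falls by its own weight to the side to which it leans, so pushing it a little past upright is enough
- edge_d (a point): middle of the free edge of tag d; on a stop it lies 31 mm to the side of the hinge axis and about 57 mm above the bench
- sample_jar: small jar with a white lid, diameter 28 mm, 45 mm high, on the board in the aisle between stands and racks. Loose bystander, leave it. Origin: centre of its underside
- dropper: amber dropper bottle, diameter 32 mm, 75 mm high, right of the board. Loose bystander, leave it. Origin: centre of its underside
- stain: white bottle with orange cap, diameter 40 mm, 85 mm high, right of the board. Loose bystander, leave it. Origin: centre of its underside
- beaker: glass beaker, diameter 66 mm, 90 mm high, left of the board. Loose bystander, leave it. Origin: centre of its underside
- slide_box: blue slide box 90 x 170 x 32 mm, left of the board. Loose bystander, leave it. Origin: centre of its underside
Things that resemble listed ones, but are neither listed nor needed, are in the scene too. What is shaped like the bin_empty but pink or purple is not meant.

How it is judged:
By the outcome, as a careful person would: the job done as asked, in the order asked, and still so for the second after the job is handed in, with the robot touching nothing.
It also fails if it takes over 58 s, if anything falls off the work surface, if the arm or the gripper's body presses on something with over 40 N, if the wrist force passes 120 N, or if a joint passes its speed limit or range.

### The arm

A 6-joint arm with a two-finger parallel gripper is mounted at the origin on the work surface. World frame = base frame: x ahead of the robot, y to its left, z up, the work surface at z = 0. Lengths are in m, angles in rad, forces in N, time in s.
With the tool pointing down it reaches from about 0.375 to 0.975 m from the base axis. Payload 3.8 kg.
Tool frame: the origin (TCP) lies on the centre line of the jaws, within the pads' length; the fingertips stand 8 mm ahead of it and the grasp point (between the pads) lies 11 mm behind it; z points along the fingers, y is the direction in which the jaws open and shut (so a half turn about z gives the same grasp; the last joint's range is limited). The gripper opens to 85 mm and grips with 20 to 120 N. Pads are 22 mm wide; open, the fingers measure 114 mm over their backs; the gripper's body (76 mm by 85 mm) begins 54 mm behind the grasp point. The pads swing forward as they close: fully open they stand 13 mm farther back than shut.
Start: joints at [1.184, 0.264, 1.604, -0, 1.274, -0.037], TCP at [0.231, 0.634, 0.239] pointing down, gripper open.
Joint ranges: [-2.63, 2.63], [-0.94, 2.18], [0.31, 2.57], [-1.31, 4.45], [0, 2.66], [-2.55, 2.55]. Speed limits (rad/s): [2.57, 2.57, 3.14, 3.14, 3.14, 3.14].

### API

Orientations are given as a rotation vector (axis times angle).
In Python, from workcell import bot gives the robot as it stands.
- The arm moves only by the tool arm_command, never from a script. Its arguments are lists of equal length, an entry for each row: "slide": the shift along the tool's x, y, z in m, a list of three; "angular": the turn, a rotation vector about the tool's x, y, z in degrees, a list of three; "hand": the finger opening in m, from 0 to 0.0854. A call has exactly 8 rows; each row shifts and turns the pose as measured when the row begins, along the tool's axes as they then stand; what a row does not reach is not made up. A row lasts 1/10 s, in which the tool goes at most 50 mm and 8.59 degrees, less where a joint would pass 70% of its speed; a pose out of reach is approached as far as the arm can. A call is refused whole if a number of a shift passes 0.05 or a number of a turn 8.59, either way. A call with a gripper value outside its range is refused whole. The fingers move at their own pace and stop on an object; "squeeze" is the grip in N (left out, the last holds). Time passes only in rows, so rows that do not move let the fingers close, or fill a call up. It gives the time, the measured TCP pose, the force and the opening at its end, in the units of the state.
- bot.read_state(): the state, without advancing time (a new reading comes with each control period).
- bot.read_camera(name): name is "scene" or "top" or "wrist"; returns the picture (480x640x3 uint8, red, green, blue); there is no depth.
- bot.get_calibration(name): a dict with "fx", "fy", "cx", "cy" (pixels), "R" (3x3) and "t" (3): a world point X has camera coordinates R X + t. Camera axes: x right, y down, z forward; pixel columns grow to the right and rows downward; lengths in m; the calibration is good to about 2 mm. The wrist camera is an equidistant fisheye: a pixel r from the principal point sees the ray r / f radians off the axis. A picture is of the moment at which its call begins: read the wrist's pose just before it. get_calibration takes no time and is no camera call; for the wrist camera it gives the pose at the moment of the call.
- bot.finish_job(): hands the job in, once; it reports no verdict.
The state is a dict: "time": time; "q": joint angles; "joint_vel": joint speeds; "joint_torque": joint torques, N m; "tool_pos": TCP position; "tcp_rot": TCP orientation; "wrist_force": force on the tool from outside, world axes, zero at the start; "torque": the same for the moment, N m; "width": opening from 0.0 (shut) to 1.0 (fully open).
Only numpy, scipy, OpenCV 4.12 (cv2) and the standard library are available. Lean on these libraries where they do the work, as an engineer would, in place of code of your own. Each camera call takes 0.05 s, during which the arm holds its last target.

## Working session

There is one attempt and no reset: what is moved stays moved. The work goes in short steps, Python scripts to look and compute and a tool call to move; the robot and the scene stay as the last step left them, time stands still between calls to the robot, and variables do not carry over. Pictures are saved under pics/ and viewed, and the job is handed in when it is done.

Besides the shell and the picture viewer there is one more tool, called after "Emit:" by a JSON object that holds its "op" and its "data", one argument or row to a line. arm_command: Moves the arm, as the interface text tells. Its arguments: {"type":"object","properties":{"slide":{"type":"array","items":{"type":"array","items":{"type":"number"}}},"angular":{"type":"array","items":{"type":"array","items":{"type":"number"}}},"hand":{"type":"array","items":{"type":"number"}},"squeeze":{"type":"number"}},"required":["slide","angular","hand"]}

```bash
mkdir -p pics
python3 - <<'E'
from workcell import bot
import cv2
for n in ("scene","top","wrist"):
    c=bot.get_calibration(n); print(n,c)
    cv2.imwrite(f"pics/{n}0.png",bot.read_camera(n)[:,:,::-1])
print(bot.read_state())
E
```

```text
scene {'fx': 455.63767075285045, 'fy': 455.63767075285045, 'cx': 320.64137499512583, 'cy': 231.20582071656582, 'R': array([[ 0.39031915,  0.92066993, -0.00422481],
       [ 0.80302043, -0.3426789 , -0.48757498],
       [-0.45034338,  0.18691724, -0.8730709 ]]), 't': array([-0.21005167, -0.42822053,  1.40404905])}
top {'fx': 499.2631870936913, 'fy': 499.2631870936913, 'cx': 330.9987455016036, 'cy': 239.34015972226072, 'R': array([[ 0.09442383, -0.99552692,  0.00320848],
       [-0.97293268, -0.09296266, -0.21156548],
       [ 0.2109174 ,  0.01685519, -0.97735856]]), 't': array([-0.04254769,  0.56210541,  1.16460565])}
wrist {'fx': 371.64829954431775, 'fy': 371.64829954431775, 'cx': 320.83330171902946, 'cy': 235.42505625783443, 'R': array([[ 0.34287081,  0.93937982, -0.00227088],
       [ 0.89521436, -0.3260161 ,  0.30381697],
       [ 0.28465918, -0.1062029 , -0.95272771]]), 't': array([-0.67339587, -0.03965763,  0.3802853 ])}
{'time': 0.15, 'q': array([ 1.18407548e+00,  2.64574421e-01,  1.60505975e+00, -8.83788756e-06,
        1.27369916e+00, -3.68918673e-02]), 'joint_vel': array([-0.00215812, -0.00098882, -0.00444822,  0.0024274 , -0.00061573,
       -0.00076933]), 'joint_torque': array([ 9.94143047e-04, -5.15908277e+01, -3.67960846e+01,  6.34635990e-05,
        8.13505962e-03,  2.01688330e-06]), 'tool_pos': array([0.23113893, 0.63360582, 0.23825214]), 'tcp_rot': array([-5.46645851e-01, -3.09330379e+00,  2.67563213e-03]), 'wrist_force': array([0.37551337, 0.49527466, 0.1063023 ]), 'torque': array([-0.00746526,  0.01823578, -0.00977303]), 'width': 0.9979686382513867}
```

View pics/top0.png

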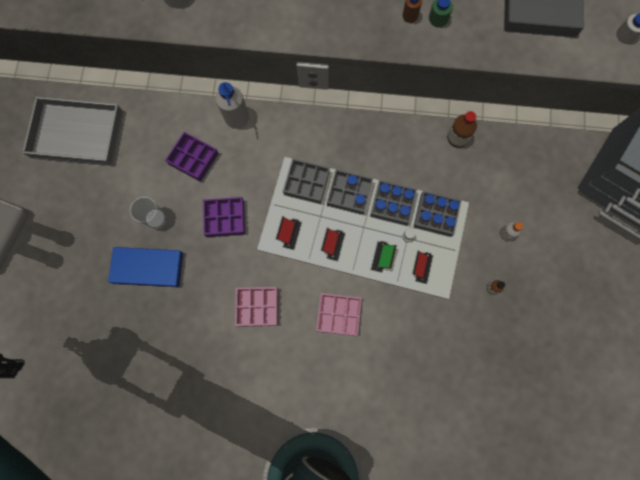

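View pics/scene0.png

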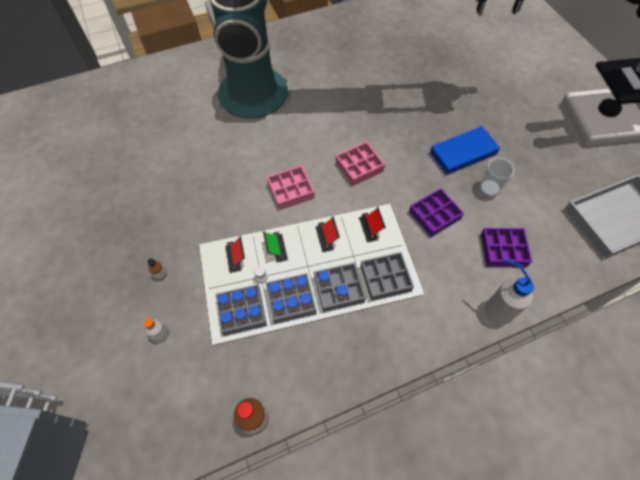

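View pics/wrist0.png

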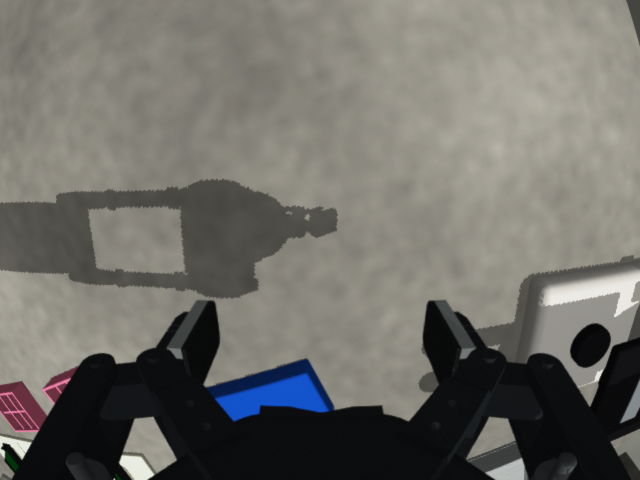

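Run:
```python
import cv2
a=cv2.imread("pics/top0.png")[150:305,250:480]
cv2.imwrite("pics/top0z.png",cv2.resize(a,None,fx=3.4,fy=3.4,interpolation=cv2.INTER_CUBIC))
a=cv2.imread("pics/scene0.png")[195:345,190:430]
cv2.imwrite("pics/scene0z.png",cv2.resize(a,None,fx=3.3,fy=3.3,interpolation=cv2.INTER_CUBIC))
```

```text
(no output)
```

View pics/top0z.png

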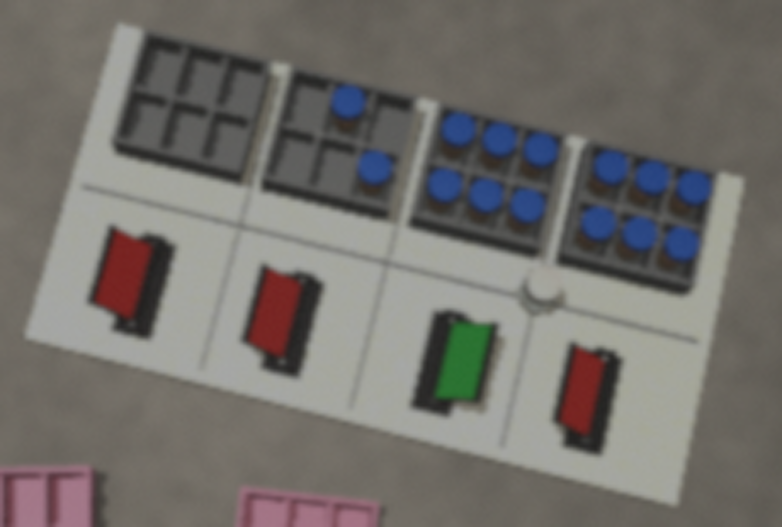

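View pics/scene0z.png

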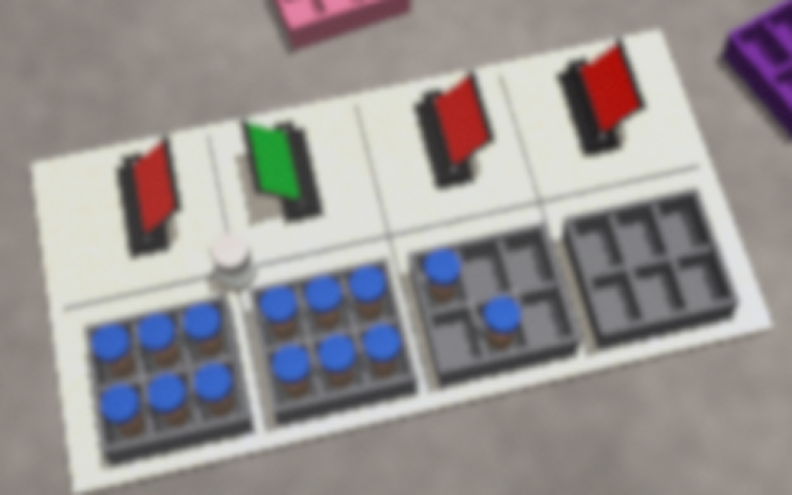

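```bash
cat > h.py <<'E'
import numpy as np
from workcell import bot
from scipy.optimize import least_squares
from scipy.spatial.transform import Rotation as Ro
def proj(c,X):
    p=np.asarray(X)@c["R"].T+c["t"]; return np.c_[c["fx"]*p[:,0]/p[:,2]+c["cx"],c["fy"]*p[:,1]/p[:,2]+c["cy"]]
def tri(px):
    C={n:bot.get_calibration(n) for n in px}
    return least_squares(lambda X:np.concatenate([proj(C[n],[X])[0]-px[n] for n in px]),[.6,0,.05])
def move_to(p,th):  # th: world direction angle of tool x; returns tool-frame shift, turn deg
    s=bot.read_state(); R=Ro.from_rotvec(s["tcp_rot"]).as_matrix()
    x=np.array([np.cos(th),np.sin(th),0]); z=np.array([0,0,-1.]); T=np.c_[x,np.cross(z,x),z]
    print("tcp",s["tool_pos"].round(4),"d_world",(p-s["tool_pos"]).round(4),"slide",(R.T@(p-s["tool_pos"])).round(4),"turn",np.degrees(Ro.from_matrix(R.T@T).as_rotvec()).round(2),"xdir",np.degrees(np.arctan2(R[1,0],R[0,0])).round(1))
E
python3 - <<'E'
from h import *
tz=lambda x,y:np.array([x/3.4+250,y/3.4+150])-0.35
sz=lambda x,y:np.array([x/3.3+190,y/3.3+195])-0.35
# order: back-left, back-right, front-right, front-left
T=np.array([tz(118,24),tz(742,176),tz(678,505),tz(26,338)])
S=np.array([sz(770,325),sz(74,492),sz(32,162),sz(660,30)])
loc=np.array([[.13,.25],[.13,-.25],[-.13,-.25],[-.13,.25]])
ct,cs=bot.get_calibration("top"),bot.get_calibration("scene")
def W(v,l,z):
    c,s=np.cos(v[2]),np.sin(v[2]); l=np.asarray(l); return np.c_[l@[c,-s]+v[0],l@[s,c]+v[1],np.full(len(l),z)]
f=lambda v:np.concatenate([(proj(ct,W(v,loc,v[3]))-T).ravel(),(proj(cs,W(v,loc,v[3]))-S).ravel()])
r=least_squares(f,[.6,-.1,0,0.01]); print(r.x.round(4)); print(r.fun.round(1))
v=r.x
for y in (172.5,57.5,-57.5,-172.5): print("pivot",W(v,[[-.07,y/1000]],.024).round(4))
# measured free edge of rightmost tag: back & front ends, top / scene
for n,a,b in (("back",tz(571,343),sz(177,234-29)),("front",tz(556,430),sz(166,138))):
    q=tri({"top":a,"scene":b}); print(n,q.x.round(4),q.fun.round(1))
for n,a,b in (("jar lid",tz(542,285),sz(231,247)),("stain",np.array([517,227.]),np.array([150,323.])),("dropper",np.array([500,285.]),np.array([152,261.])),("c edge front",tz(475,404),sz(245,122))):
    q=tri({"top":a,"scene":b}); print(n,q.x.round(4),q.fun.round(1))
c,s=np.cos(v[2]),np.sin(v[2])
print("pred edge d",W(v,[[-.07,-.1725+.031]],.057),"start pt",W(v,[[-.075,-.1725+.031+.028]],.0))
move_to(W(v,[[-.075,-.115]],.2)[0],v[2]+np.pi/2)
move_to(W(v,[[-.075,-.115]],.2)[0],v[2])
E
```

```text
[ 0.6198 -0.0685 -0.1588  0.0067]
[-0.5 -0.3  0.7  0.5 -0.6  0.5 -0.9  0.3  0.7  0.5 -0.3  0.8 -0.7  0.4
 -0.3 -0.4]
pivot [[0.578  0.1129 0.024 ]]
pivot [[ 0.5598 -0.0007  0.024 ]]
pivot [[ 0.5416 -0.1142  0.024 ]]
pivot [[ 0.5234 -0.2278  0.024 ]]
back [ 0.5562 -0.2032  0.0581] [ 0.2  0.1  0.2 -0. ]
front [ 0.4944 -0.1956  0.047 ] [-0.7 -0.2 -0.8  0.1]
jar lid [ 0.5987 -0.1795  0.0519] [-0.2 -0.1 -0.2  0. ]
stain [ 0.6349 -0.4375  0.0729] [-0.5 -0.1 -0.5  0. ]
dropper [ 0.4891 -0.4013  0.0686] [-0.3 -0.1 -0.3  0. ]
c edge front [ 0.5069 -0.137   0.0506] [-0.3 -0.1 -0.3  0. ]
pred edge d [[ 0.52832165 -0.19718803  0.057     ]] start pt [[ 0.52781176 -0.16874967  0.        ]]
tcp [0.2311 0.6336 0.2383] d_world [ 0.2964 -0.8038 -0.0383] slide [-0.554  -0.6535  0.0394] turn [-9.000e-02  7.000e-02  7.905e+01] xdir 160.0
tcp [0.2311 0.6336 0.2383] d_world [ 0.2964 -0.8038 -0.0383] slide [-0.554  -0.6535  0.0394] turn [-2.0000e-02  1.5000e-01  1.6905e+02] xdir 160.0
```

Emit:
{"op": "arm_command", "data": {
  "slide": [
    [-0.03,-0.035,0],
    [-0.03,-0.035,0],
    [-0.03,-0.035,0],
    [-0.03,-0.035,0],
    [-0.03,-0.035,0],
    [-0.03,-0.035,0],
    [-0.03,-0.035,0],
    [-0.03,-0.035,0]
  ],
  "angular": [
    [0,0,0],
    [0,0,0],
    [0,0,0],
    [0,0,0],
    [0,0,0],
    [0,0,0],
    [0,0,0],
    [0,0,0]
  ],
  "hand": [0,0,0,0,0,0,0,0]
}}

```text
time: 0.95
tool_pos: [0.3616, 0.2807, 0.234]
tcp_rot: [-0.53, -3.095, 0.008]
wrist_force: [0.4, 0.6, 0.7]
width: -0.001
```

Emit:
{"op": "arm_command", "data": {
  "slide": [
    [-0.03,-0.035,0],
    [-0.03,-0.035,0],
    [-0.03,-0.035,0],
    [-0.03,-0.035,0],
    [-0.03,-0.035,0],
    [-0.03,-0.035,0],
    [-0.03,-0.035,0],
    [-0.03,-0.035,0]
  ],
  "angular": [
    [0,0,0],
    [0,0,0],
    [0,0,0],
    [0,0,0],
    [0,0,0],
    [0,0,0],
    [0,0,0],
    [0,0,0]
  ],
  "hand": [0,0,0,0,0,0,0,0]
}}

```text
time: 1.75
tool_pos: [0.4958, -0.0784, 0.235]
tcp_rot: [0.529, 3.096, -0.005]
wrist_force: [0.7, 0.6, 0.5]
width: -0.001
```

Emit:
{"op": "arm_command", "data": {
  "slide": [
    [0,0,0],
    [0,0,0],
    [0,0,0],
    [0,0,0],
    [0,0,0],
    [0,0,0],
    [0,0,0],
    [0,0,0]
  ],
  "angular": [
    [0,0,8.5],
    [0,0,8.5],
    [0,0,8.5],
    [0,0,8.5],
    [0,0,8.5],
    [0,0,8.5],
    [0,0,8.5],
    [0,0,8.5]
  ],
  "hand": [0,0,0,0,0,0,0,0]
}}

```text
time: 2.55
tool_pos: [0.4954, -0.0868, 0.2321]
tcp_rot: [2.19, 2.252, -0.009]
wrist_force: [0.2, -0.3, -0.0]
width: 0.001
```

Run:
```python
from h import *
move_to(np.array([.5278,-.1687,.16]),-.1588+np.pi/2)
s=bot.read_state();print(s["time"],s["q"].round(2),s["width"])
```

```text
tcp [ 0.4954 -0.0868  0.2321] d_world [ 0.0324 -0.0819 -0.0721] slide [-0.0824  0.0304  0.0723] turn [-0.21  0.26 10.68] xdir 91.6
2.55 [-0.22 -0.06  1.97 -0.01  1.23 -0.25] 0.0005439162271142348
```

Emit:
{"op": "arm_command", "data": {
  "slide": [
    [0,0,0],
    [0,0,0],
    [-0.02,0.006,0.015],
    [-0.02,0.006,0.015],
    [-0.02,0.006,0.015],
    [-0.017,0.004,0.015],
    [0,0,0.01],
    [0,0,0]
  ],
  "angular": [
    [0,0,5.3],
    [0,0,5.3],
    [0,0,0],
    [0,0,0],
    [0,0,0],
    [0,0,0],
    [0,0,0],
    [0,0,0]
  ],
  "hand": [0,0,0,0,0,0,0,0]
}}

```text
time: 3.35
tool_pos: [0.5031, -0.168, 0.1588]
tcp_rot: [-2.399, -2.027, 0.009]
wrist_force: [-1.4, -0.5, -0.1]
width: 0.001
```

Run:
```python
from h import *
import cv2
move_to(np.array([.5278,-.1687,.058]),-.1588+np.pi/2)
for n in ("wrist","scene"): cv2.imwrite(f"pics/{n}1.png",bot.read_camera(n)[:,:,::-1])
```

```text
tcp [ 0.5031 -0.168   0.1588] d_world [ 0.0247 -0.0007 -0.1008] slide [0.0038 0.0249 0.1007] turn [-0.25  0.2  -0.52] xdir 80.4
```

View pics/wrist1.png

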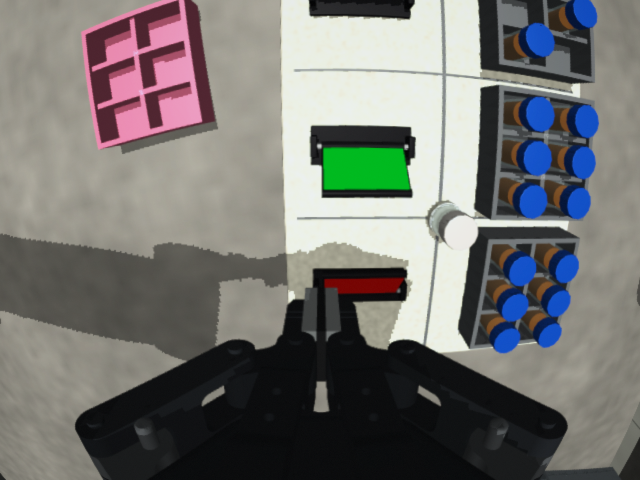

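View pics/scene1.png

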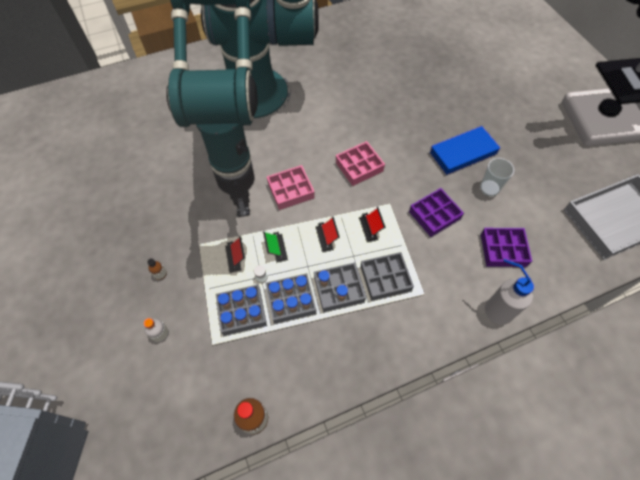

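Run:
```python
from h import *
import cv2
c=bot.get_calibration("wrist")
def fe(X):
    p=c["R"]@X+c["t"]; th=np.arctan2(np.hypot(*p[:2]),p[2]); d=p[:2]/np.hypot(*p[:2]); return (c["fx"]*th*d+[c["cx"],c["cy"]]).round(0)
v=[.6198,-.0685,-.1588]; co,si=np.cos(v[2]),np.sin(v[2])
def W(x,y,z): return np.array([v[0]+co*x-si*y,v[1]+si*x+co*y,z])
for n,y,sg in (("c",-.0575,-1),("d",-.1725,1)):
  for x in (-.1,-.04): print(n,x,"edge",fe(W(x,y+sg*.031,.057)),"hinge",fe(W(x,y,.024)))
print("board",fe(W(-.13,-.115,.01)),fe(W(-.13,-.25,.01)))
s=bot.read_state();R=Ro.from_rotvec(s["tcp_rot"]).as_matrix();print("tip",fe(s["tool_pos"]+R[:,2]*.008), fe(s["tool_pos"]))
a=cv2.imread("pics/wrist1.png")[120:320,270:470]
cv2.imwrite("pics/w1z.png",cv2.resize(a,None,fx=3,fy=3,interpolation=cv2.INTER_CUBIC))
```

```text
c -0.1 edge [318. 196.] hinge [318. 145.]
c -0.04 edge [408. 196.] hinge [400. 146.]
d -0.1 edge [319. 271.] hinge [320. 290.]
d -0.04 edge [404. 270.] hinge [393. 289.]
board [281. 217.] [289. 356.]
tip [321. 305.] [321. 314.]
```

View pics/w1z.png

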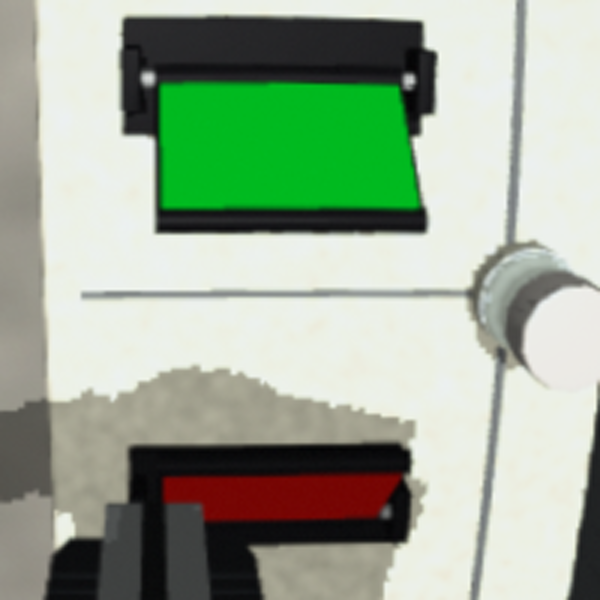

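Run:
```python
from h import *
c=bot.get_calibration("wrist")
def fe(X):
    p=c["R"]@X+c["t"]; th=np.arctan2(np.hypot(*p[:2]),p[2]); d=p[:2]/np.hypot(*p[:2]); return (c["fx"]*th*d+[c["cx"],c["cy"]]).round(0)
s=bot.read_state();R=Ro.from_rotvec(s["tcp_rot"]).as_matrix();
for k in (.008,.021):
  for x in (-.011,.011): print(k,x,fe(s["tool_pos"]+R@[x,0,k]))
```

```text
0.008 -0.011 [321. 327.]
0.008 0.011 [321. 282.]
0.021 -0.011 [321. 312.]
0.021 0.011 [321. 270.]
```

Emit:
{"op": "arm_command", "data": {
  "slide": [
    [0.004,0.013,0],
    [0,0.012,0],
    [0,0,0],
    [0,0,0.02],
    [0,0,0.02],
    [0,0,0.02],
    [0,0,0],
    [0,0,0]
  ],
  "angular": [
    [0,0,0],
    [0,0,0],
    [0,0,0],
    [0,0,0],
    [0,0,0],
    [0,0,0],
    [0,0,0],
    [0,0,0]
  ],
  "hand": [0,0,0,0,0,0,0,0]
}}

```text
time: 4.25
tool_pos: [0.5396, -0.1667, 0.1061]
tcp_rot: [2.384, 2.027, 0.004]
wrist_force: [0.2, 0.4, 0.5]
width: -0.0
```

Run:
```python
from h import *
move_to(np.array([.5278,-.1687,.054]),-.1588+np.pi/2)
```

```text
tcp [ 0.5396 -0.1667  0.1061] d_world [-0.0118 -0.002  -0.0521] slide [-0.0036 -0.0119  0.052 ] turn [ 0.65  0.34 -0.13] xdir 80.8
```

Emit:
{"op": "arm_command", "data": {
  "slide": [
    [-0.003,-0.012,0],
    [0,0,0],
    [0,0,0],
    [0,0,0.018],
    [0,0,0.018],
    [0,0,0.014],
    [0,0,0],
    [0,0,0]
  ],
  "angular": [
    [0,0,0],
    [0,0,0],
    [0,0,0],
    [0,0,0],
    [0,0,0],
    [0,0,0],
    [0,0,0],
    [0,0,0]
  ],
  "hand": [0,0,0,0,0,0,0,0]
}}

```text
time: 5.05
tool_pos: [0.5318, -0.1703, 0.0623]
tcp_rot: [2.375, 2.02, 0.014]
wrist_force: [0.5, 0.3, 0.4]
width: 0.001
```

Run:
```python
from h import *
move_to(np.array([.5278,-.1687,.054]),-.1588+np.pi/2)
import cv2
cv2.imwrite("pics/wrist2.png",bot.read_camera("wrist")[:,:,::-1])
```

```text
tcp [ 0.5318 -0.1703  0.0623] d_world [-0.004   0.0016 -0.0083] slide [ 0.001  -0.0044  0.0082] turn [ 1.37  0.48 -0.15] xdir 80.7
```

View pics/wrist2.png

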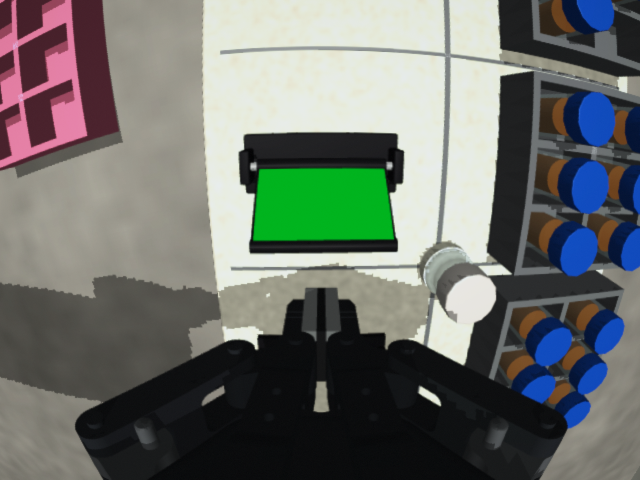

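Emit:
{"op": "arm_command", "data": {
  "slide": [
    [0,-0.004,0.009],
    [0,0,0],
    [0,0,0],
    [-0.006,0,0],
    [-0.006,0,0],
    [-0.006,0,0],
    [-0.006,0,0],
    [0,0,0]
  ],
  "angular": [
    [1,0,0],
    [0,0,0],
    [0,0,0],
    [0,0,0],
    [0,0,0],
    [0,0,0],
    [0,0,0],
    [0,0,0]
  ],
  "hand": [0,0,0,0,0,0,0,0]
}}

```text
time: 5.9
tool_pos: [0.5255, -0.1963, 0.0554]
tcp_rot: [2.383, 2.027, -0.002]
wrist_force: [-0.6, 0.3, 0.3]
width: 0.0
```

Run:
```python
from h import *
th=-.1588; move_to(np.array([.6198+np.cos(th)*-.075-np.sin(th)*-.1685,-.0685+np.sin(th)*-.075+np.cos(th)*-.1685,.055]),-.1588+np.pi/2)
import cv2
cv2.imwrite("pics/wrist3.png",bot.read_camera("wrist")[:,:,::-1])
```

```text
tcp [ 0.5255 -0.1963  0.0554] d_world [-0.0064 -0.0268 -0.0004] slide [-0.0274 -0.002   0.0007] turn [ 0.53  0.53 -0.15] xdir 80.7
```

View pics/wrist3.png

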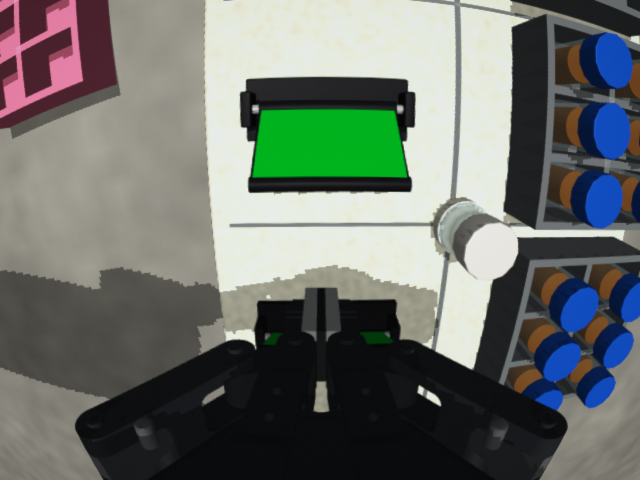

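Tag d's green underside now shows either side of the finger (around row 338), so the tag is lifting. I'll keep pushing.

Emit:
{"op": "arm_command", "data": {
  "slide": [
    [-0.006,0,0],
    [-0.006,0,0],
    [-0.006,0,0],
    [-0.006,0,0],
    [-0.005,0,0],
    [0,0,0],
    [0,0,0],
    [0,0,0]
  ],
  "angular": [
    [0,0,0],
    [0,0,0],
    [0,0,0],
    [0,0,0],
    [0,0,0],
    [0,0,0],
    [0,0,0],
    [0,0,0]
  ],
  "hand": [0,0,0,0,0,0,0,0]
}}

```text
time: 6.75
tool_pos: [0.52, -0.2275, 0.0555]
tcp_rot: [2.384, 2.026, -0.002]
wrist_force: [-0.1, 0.2, 0.2]
width: 0.002
```

Run:
```python
from h import *
th=-.1588; move_to(np.array([.6198+np.cos(th)*-.075-np.sin(th)*-.1685,-.0685+np.sin(th)*-.075+np.cos(th)*-.1685,.055]),-.1588+np.pi/2)
import cv2
cv2.imwrite("pics/wrist4.png",bot.read_camera("wrist")[:,:,::-1])
```

```text
tcp [ 0.52   -0.2275  0.0555] d_world [-0.0009  0.0045 -0.0005] slide [ 0.0043 -0.0017  0.0004] turn [ 0.51  0.52 -0.19] xdir 80.7
```

View pics/wrist4.png

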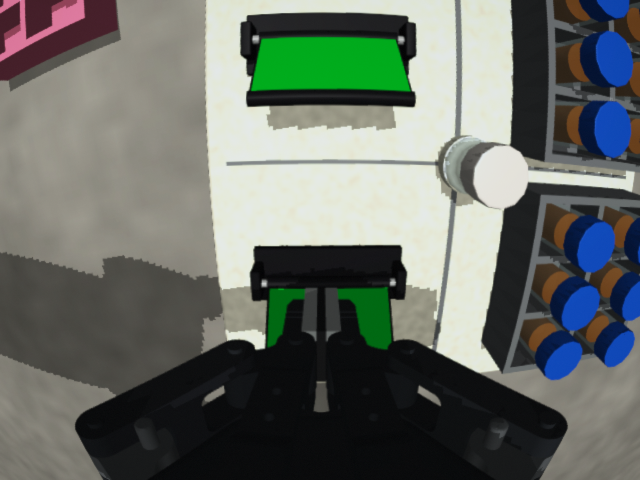

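Tag d now lies green side up. I'll back off to the left a little, rise clear, then check.

Emit:
{"op": "arm_command", "data": {
  "slide": [
    [0.01,0,0],
    [0.01,0,0],
    [0,0,0],
    [0,0,-0.02],
    [0,0,-0.03],
    [0,0,-0.04],
    [0,0,-0.04],
    [0,0,0]
  ],
  "angular": [
    [0,0,0],
    [0,0,0],
    [0,0,0],
    [0,0,0],
    [0,0,0],
    [0,0,0],
    [0,0,0],
    [0,0,0]
  ],
  "hand": [0,0,0,0,0,0,0,0]
}}

```text
time: 7.6
tool_pos: [0.5212, -0.2004, 0.1871]
tcp_rot: [2.384, 2.036, -0.006]
wrist_force: [1.2, -0.0, 0.4]
width: 0.001
```

Emit:
{"op": "arm_command", "data": {
  "slide": [
    [0.03,-0.03,-0.01],
    [0.03,-0.03,-0.01],
    [0.03,-0.03,0],
    [0.03,0,0],
    [0.04,0,0],
    [0.04,0,0],
    [0,0,0],
    [0,0,0]
  ],
  "angular": [
    [0,0,0],
    [0,0,0],
    [0,0,0],
    [0,0,0],
    [0,0,0],
    [0,0,0],
    [0,0,0],
    [0,0,0]
  ],
  "hand": [0,0,0,0,0,0,0,0]
}}

```text
time: 8.4
tool_pos: [0.4606, 0.0198, 0.2043]
tcp_rot: [2.379, 2.038, -0.005]
wrist_force: [-0.5, 0.0, 0.5]
width: 0.003
```

Run:
```python
from h import *
import cv2
for n,b in (("top",(150,305,250,480)),("scene",(195,345,190,430))):
    a=bot.read_camera(n)[:,:,::-1]; a=a[b[0]:b[1],b[2]:b[3]]
    cv2.imwrite(f"pics/{n}5.png",cv2.resize(a,None,fx=3.3,fy=3.3,interpolation=cv2.INTER_CUBIC))
s=bot.read_state();print(s["time"],s["tool_pos"],s["wrist_force"])
```

```text
8.5 [0.4606094  0.01885383 0.2042904 ] [ 0.39594968 -0.43090798 -0.08854669]
```

View pics/top5.png

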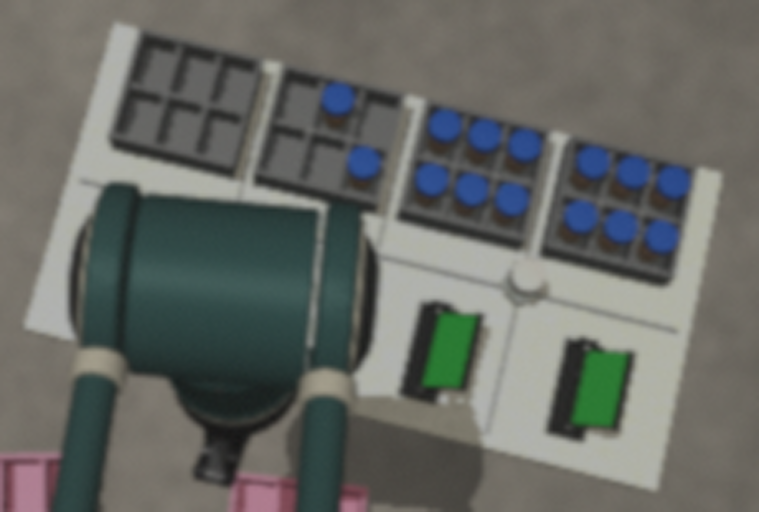

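View pics/scene5.png

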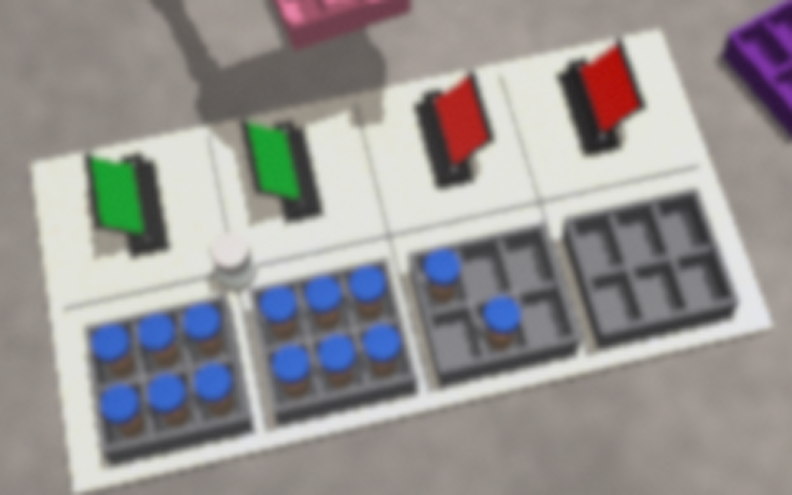

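Both tags of full racks are green side up and the other two are red. The racks and jar look unmoved.

```bash
python3 -c "
from workcell import bot
print(bot.finish_job())"
```

```text
the job is handed in; nothing more can be done
None
```

The job is done and handed in at about 8.5 s. Only one tag was wrong: the one in the board's rightmost lane, a full rack showing red. I pushed it past upright with the closed fingertips, and it fell green side up.

- **Tags:** after the arm had backed off, the scene picture showed both full racks' tags green, and the part-filled and empty racks' tags red. In the top picture the arm hid the two red tags, so those are confirmed from the scene camera only.
- **Everything else:** the racks, vials and jar look where they were. The beaker, bottles and slide box were outside the final crops, so I did not check them again. The arm's low moves stayed over the board.
- **Forces:** wrist force stayed below about 1.5 N in every reading I took.
- **Measurement disagreement:** the board-height fit gave 7 mm against the stated 10 mm. One rough reading of the tag's free edge gave 47 mm high against the stated 57 mm. The wrist picture agreed with the board fit using the stated heights, so I worked from those.

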